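# Switch on the board test rig and hold its test key

## Task

Start the board test rig on the bench: push down the raised end of its rocker so that it tips fully over, then push the large round button fully home so that it stays in, then press the square key right down and keep it there - finish while the fingertips are still holding the key down. This is pressing only: pick nothing up, do not press the small round button, and leave the other things on and beside the rig where they are.

Things in the scene. Friction and masses are not known exactly. Their poses are not given: they have to be found in the camera images.
- rig: Aluminium carrier plate 170 (x) x 320 (y) x 12 mm, fixed; origin at centre of underside, x to its back, y left, z up. Four grey modules (80 x 66 x 40 mm) with black controls stand on it in a row along y, 72 mm apart, centres 30 mm behind the plate's centre, same yaw; their order varies. The plate's front strip is a ledge with loose things.
- rocker_raised_end (a point): Point on top of the black rocker (60 mm long along the rig's x, 30 mm wide), at its end nearest the rig's front, which is the raised end at the start; 22 mm from the rocker's pivot line (toward the front), 5 mm above it; it moves with the rocker. The pivot is 60 mm above the bench.
- rocker (a joint): Tilt of the rocker about its pivot, rad: -0.26 to 0.26; at the start -0.25 to -0.19 (front end up, off), 0 level, positive = front end down (on). It stays where it is left (friction 0.04 N m, no spring).
- latch_button_top (a point): Centre of the top face of the large round button, 34 mm across, which stands 14 mm above its module (66 mm above the bench) when out; moves with it.
- latch_button (a joint): How far the large round button is pushed down, m: 0 (out) to 0.008 (fully home). It stays where it is left (2.5 N of friction, no spring).
- key_top (a point): Centre of the top face of the square key, 40 x 40 mm, standing 14 mm above its module (66 mm above the bench) when up; moves with it.
- key (a joint): How far the square key is pressed down, m: 0 (up) to 0.007 (bottom). A spring returns it; 1.2 N starts it, 4 N holds it at the bottom.
- small_button_top (a point): Centre of the top face of the small round button, 18 mm across, standing 14 mm above its module (66 mm above the bench); not to be pressed.
- small_button (a joint): How far the small round button is pressed, m: 0 (up) to 0.006. A spring returns it, 3.2 N at the bottom.
- side_cutters: Side cutters, 42 x 121 x 12 mm, loose on the rig's front ledge; origin at the centre of the underside.
- heat_sink: Finned heat sink, 28 x 36 x 18 mm, loose on the front ledge; origin at the centre of the underside.
- tip_tinner: Small round white tin, 30 mm across, 18 mm high, loose on the front ledge; origin at the centre of the underside.
- kapton_roll: Roll of tape, 64 mm across, 18 mm high, loose on the bench at the rig's left; origin at the centre of the underside.
- flux_cleaner: Small bottle, 53 mm across, 94 mm high, loose on the bench at the rig's right; origin at the centre of the underside.
- multimeter: Hand multimeter, 152 x 78 x 43 mm, loose at the right of the bench; origin at the centre of the underside.
- key_module: The grey module that carries the square key, 80 x 66 x 40 mm, fixed on the plate; origin at the centre of its underside, axes as the plate's.

How it is judged (in metres and radians):
On the way, in this order (a step that is already met when the one before it is completed fails the run):
1. the rocker is tipped fully over, front end down (value of joint rocker above 0.18 rad), for 0.1 s.
2. the large round button is fully home (value of joint latch_button above 0.0062 m), for 0.1 s.
3. the square key is held right down (value of joint key above 0.005 m), for 0.2 s.
At the end, for the whole second after the job is handed in: The rocker is tipped over (at least 0.18 rad), the large round button is in (at least 6.2 of its 8 mm), and the fingers themselves (contact force over 1 N) hold the square key down (at least 5 of its 7 mm) through the last second; the small button is up (value of joint rocker above 0.18 rad and value of joint latch_button above 0.0062 m and value of joint key above 0.005 m and value of joint small_button below 0.0015 m and contact force between the fingers and key_module above 1 N); the arm keeps its last pose, push and grip.
It fails at once if the large round button was pushed (over 2.5 mm) before the rocker was tipped over (value of joint latch_button above 0.0025 m and value of joint rocker below 0.15 rad).
It fails at once if the square key was pressed (over 2 mm) before the large round button was home (value of joint key above 0.002 m and value of joint latch_button below 0.006 m).
It fails at once if the small round button was pressed (over 2 mm) (value of joint small_button above 0.002 m).
It fails at once if one of the loose things was lifted, carried or shifted by more than 20 mm (distance of any of side_cutters, heat_sink, tip_tinner, kapton_roll, flux_cleaner, multimeter from where it was at the start of the episode above 0.02 m).
It fails at once if a loose thing was tipped over (angle between any of side_cutters, heat_sink, tip_tinner, kapton_roll, flux_cleaner, multimeter's own z axis and vertical above 0.5 rad).
It also fails if it takes over 43 s, if anything falls off the work surface, if the arm or the gripper's body presses on something with over 40 N, if the wrist force passes 120 N, or if a joint passes its speed limit or range.

## Robot

A 6-joint arm with a two-finger parallel gripper is mounted at the origin on a cart in front of the work surface, level with it; the furniture and walls round the work are solid. World frame = base frame: x ahead of the robot, y to its left, z up, the work surface at z = 0. Lengths are in mm, angles in degrees, forces in N, time in s.
With the tool pointing down it reaches from about 300 to 750 mm from the base axis. Payload 8.5 kg.
Tool frame: the origin (TCP) lies at the very end of the fingers, on their centre line; the grasp point (between the pads) lies arm.tcp_to_grasp behind it (arm.tcp_to_grasp is the distance from the TCP to the grasp point, in mm); z points along the fingers, y is the line along which they close (so a half turn about z gives the same grasp; the last joint's range is limited). The gripper opens to 85 mm and grips with 20 to 120 N. Pads are 22 mm wide; open, the fingers measure 114 mm over their backs; the gripper's body (76 mm by 85 mm) begins 54 mm behind the grasp point. The pads swing forward as they close: fully open they stand 13 mm farther back than shut.
Start: joints at [61.805, 21.807, 74.336, -0, 83.858, -12.336], TCP at [150.295, 529.048, 231.322] pointing down, gripper open.
Joint ranges: [-178.18, 178.18], [-50.72, 133.34], [12.68, 142.11], [-81.47, 261.47], [9.98, 163.14], [-165.26, 165.26]. Speed limits (degrees/s): [136.94, 136.94, 180, 180, 180, 180].

## Interface

Orientations are given as a 3x3 rotation matrix whose columns are the frame's x, y, z axes.
In Python, from plant import arm, eyes gives the robot as it stands (arm), with the cameras (eyes).
- The arm moves only by the shell command python3 shift.py [FORCE], which reads ROWS from standard input. ROWS is a JSON object with one list for each field, all of the same length, 1 to 5, a row being the entries at one place: jaw (the finger opening in mm), dx, dy, dz (the shift in parts of the range, where 1.0 means 30 cm), ax, ay, az (a rotation vector in fractions of the full range, 1 being 2 pi rad); each row shifts and turns the commanded pose from where the row before left it, along the tool's axes as they then stand; what a row does not reach is not made up. A row lasts 1/12 s, in which the tool goes at most 41.7 mm and 7.16 degrees, less where a joint would pass 70% of its speed; a pose out of reach is approached as far as the arm can. The fingers move at their own pace and stop on an object; FORCE is the grip in N (left out, the last holds). Time passes only in rows, so rows that do not move let the fingers close. It prints the time, the measured TCP pose, the force, the opening and the grip force at its end. A shift or turn number past 1, either way, is cut back to 1. Input that does not fit is refused with a message, and nothing moves.
- arm.sense(): the state, without advancing time (a new reading comes with each control period).
- eyes.camera(name): name is "scene" or "top" or "wrist"; returns a dict with "img" (384x512x3 uint8, red, green, blue), "mtx" (3x3 intrinsics, pixels), "T" (4x4, takes a point from camera to world coordinates); the wrist camera has in their place "hand_eye" (4x4, takes a point from camera to tool coordinates, whose origin is the TCP and whose axes are the flange's). Camera axes: x right, y up, looking along -z (the intrinsics and any distortion apply to the point x, -y, -z); pixel columns grow to the right and rows downward; lengths in mm; the calibration is good to about 2 mm. A picture is of the moment at which its call begins: read the wrist's pose just before it. There is no depth.
- arm.job_done(): hands the job in; it is judged then, once.
The state is a dict: "time_s": time; "qpos": joint angles; "joint_vel": joint speeds; "joint_torque": joint torques, N m; "eef_pos": TCP position; "ee_rot": TCP orientation; "contact_force": force on the tool from outside, world axes, zero at the start; "ft_torque": the same for the moment, N m; "opening": finger opening in mm; "grip_force": force on a finger pad.
Only numpy, scipy, OpenCV 4.12 (cv2) and the standard library are available. Lean on these libraries where they do the work, as an engineer would, in place of code of your own. Each camera call takes 0.05 s, during which the arm holds its last target. There are 200 camera calls.

## Working session

There is one attempt and no reset: what is moved stays moved. The work goes in short steps, Python scripts to look and compute and a shell command to move; the robot and the scene stay as the last step left them, time stands still between calls to the robot, and variables do not carry over. Pictures are saved under pics/ and viewed, at most 10 in all, crops included, and the job is handed in when it is done.

```bash
ls; mkdir -p pics; python3 - <<'E'
from plant import arm, eyes
import cv2,numpy as np
s=arm.sense();print(s['eef_pos'],np.round(s['ee_rot'],3),s['opening'],arm.tcp_to_grasp,s['time_s'])
for n in('top','scene'):
    c=eyes.camera(n);cv2.imwrite(f'pics/{n}0.png',c['img'][...,::-1]);print(n,np.round(c['mtx'],1).tolist(),np.round(c['T'],3).tolist(),[k for k in c])
    np.savez(f'{n}.npz',K=c['mtx'],T=c['T'])
E
```

```text
pics
plant.py
shift.py
[150.15175446 528.7838989  230.67780698] [[-0.962  0.273 -0.001]
 [ 0.273  0.962 -0.001]
 [ 0.    -0.002 -1.   ]] 85.36247803187685 18.700000000000003 0.0
top [[430.5, 0.0, 257.9], [0.0, 430.5, 194.9], [0.0, 0.0, 1.0]] [[-0.017, 0.982, -0.189, 157.525], [-0.999, -0.022, -0.023, -191.748], [-0.027, 0.188, 0.982, 1731.18], [0.0, 0.0, 0.0, 1.0]] ['img', 'mtx', 'T']
scene [[375.2, 0.0, 253.9], [0.0, 375.2, 189.6], [0.0, 0.0, 1.0]] [[0.773, 0.311, -0.553, -135.33], [-0.635, 0.369, -0.679, -931.787], [-0.007, 0.876, 0.483, 628.593], [0.0, 0.0, 0.0, 1.0]] ['img', 'mtx', 'T']
```

View pics/top0.png

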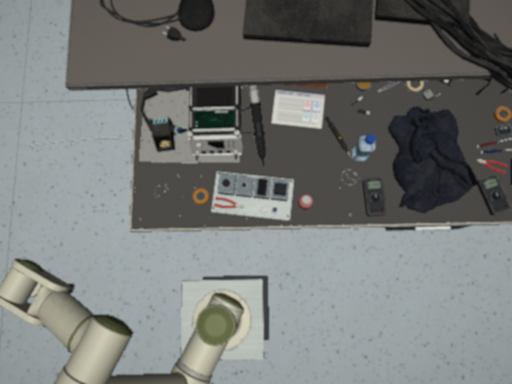

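View pics/scene0.png

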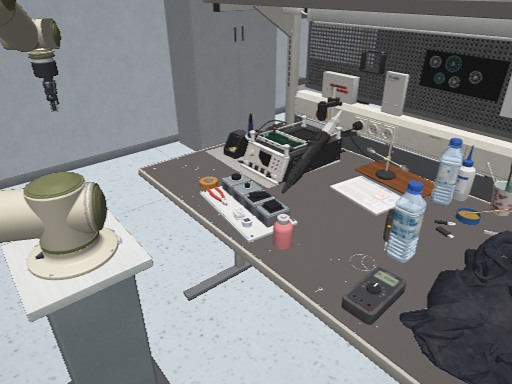

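The top view shows the rig at about (253,195), with modules around (227,183), (244,184), (262,186) and (283,189). The scene view confirms this, with the bottle at (284,232). At 4 mm/px that is too coarse, so I'll estimate roughly and go over with the wrist camera.

```bash
cat > h.py <<'E'
import numpy as np
def ray(K,T,u,v):
    d=np.array([(u-K[0,2])/K[0,0],-(v-K[1,2])/K[1,1],-1]);return T[:3,3],T[:3,:3]@d
def onz(K,T,u,v,z):
    o,d=ray(K,T,u,v);return o+d*(z-o[2])/d[2]
def proj(K,T,p):
    q=np.linalg.inv(T)@np.append(p,1);return K[0,2]-K[0,0]*q[0]/q[2],K[1,2]+K[1,1]*q[1]/q[2]
E
python3 - <<'E'
from plant import arm, eyes
from h import *
import cv2
d=np.load('top.npz')
for p in[(216,172),(294,179),(291,219),(212,213)]:print(onz(d['K'],d['T'],*p,12).round())
for p in[(227,183),(244,184),(262,186),(283,189)]:print(onz(d['K'],d['T'],*p,66).round())
c=eyes.camera('wrist');print(c['mtx'],c['hand_eye'].round(3),c.keys())
a=cv2.imread('pics/top0.png')[160:230,180:320];b=cv2.imread('pics/scene0.png')[165:255,185:305]
a=cv2.resize(a,(800,400),interpolation=2);cv2.imwrite('pics/topc.png',a)
E
```

```text
[587.  20.  12.]
[ 550. -300.   12.]
[ 386. -283.   12.]
[417.  36.  12.]
[528. -31.  66.]
[522. -98.  66.]
[ 513. -170.   66.]
[ 499. -252.   66.]
[[296.87527007   0.         254.82591362]
 [  0.         296.87527007 188.15800444]
 [  0.           0.           1.        ]] [[  -0.       0.955    0.297   75.282]
 [   1.       0.       0.       0.71 ]
 [   0.       0.297   -0.955 -142.193]
 [   0.       0.       0.       1.   ]] dict_keys(['img', 'mtx', 'hand_eye'])
```

View pics/topc.png

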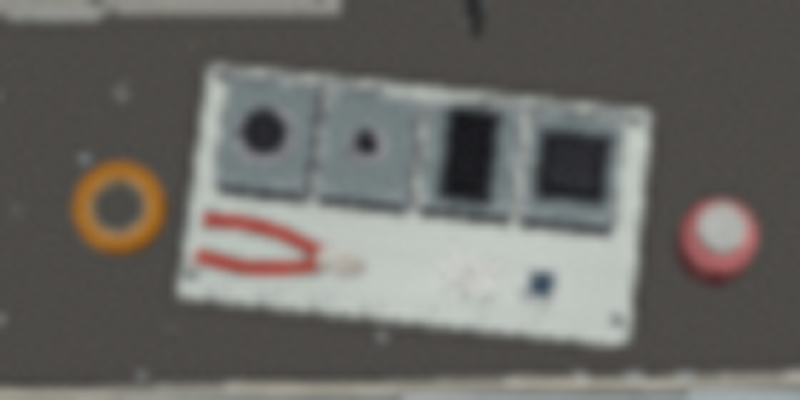

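Left to right the modules are large button, small button, rocker, key, with a rig yaw of about -6.6°. I'll move the wrist over the rig, closing the fingers on the way.

The manual's scale: shifts go in shares of 30 cm and turns go in shares of 2 pi rad. Converting my numbers, -27 mm / 300 = -0.09, -26 mm / 300 = -0.0867.

```bash
r='' ; echo '{"jaw":[0, 0, 0, 0, 0], "dx":[-0.0867, -0.0867, -0.0867, -0.0867, -0.0867], "dy":[-0.09, -0.09, -0.09, -0.09, -0.09], "dz":[-0.0033, -0.0033, -0.0033, -0.0033, -0.0033], "ax":[0, 0, 0, 0, 0], "ay":[0, 0, 0, 0, 0], "az":[0, 0, 0, 0, 0]}' | python3 shift.py 30; echo '{"jaw":[0, 0, 0, 0, 0], "dx":[-0.0867, -0.0867, -0.0867, -0.0867, -0.0867], "dy":[-0.09, -0.09, -0.09, -0.09, -0.09], "dz":[-0.0033, -0.0033, -0.0033, -0.0033, -0.0033], "ax":[0, 0, 0, 0, 0], "ay":[0, 0, 0, 0, 0], "az":[0, 0, 0, 0, 0]}' | python3 shift.py
```

```text
time_s: 0.57
eef_pos: [238.7, 362.0, 236.2]
ee_rot: [[-0.962, 0.273, -0.0], [0.273, 0.962, -0.0], [0.0, -0.0, -1.0]]
contact_force: [1.1, 0.5, 0.3]
opening: 25.5
grip_force: 0.0
time_s: 0.98
eef_pos: [326.9, 196.6, 241.4]
ee_rot: [[-0.962, 0.273, 0.0], [0.273, 0.962, 0.0], [-0.0, 0.0, -1.0]]
contact_force: [0.1, 0.2, 1.0]
opening: -0.1
grip_force: 0.0
```

Scaled: -27 mm / 300 = -0.09, -26 mm / 300 = -0.0867.

```bash
echo '{"jaw":[0, 0, 0, 0, 0], "dx":[-0.0867, -0.0867, -0.0867, -0.0867, -0.0867], "dy":[-0.09, -0.09, -0.09, -0.09, -0.09], "dz":[-0.0033, -0.0033, -0.0033, -0.0033, -0.0033], "ax":[0, 0, 0, 0, 0], "ay":[0, 0, 0, 0, 0], "az":[0, 0, 0, 0, 0]}' | python3 shift.py; echo '{"jaw":[0, 0, 0, 0, 0], "dx":[-0.0867, -0.0867, -0.0867, -0.0867, -0.0867], "dy":[-0.09, -0.09, -0.09, -0.09, -0.09], "dz":[-0.0033, -0.0033, -0.0033, -0.0033, -0.0033], "ax":[0, 0, 0, 0, 0], "ay":[0, 0, 0, 0, 0], "az":[0, 0, 0, -0.0139, -0.0111]}' | python3 shift.py; echo '{"jaw":[0, 0], "dx":[0, 0], "dy":[0, 0], "dz":[0, 0], "ax":[0, 0], "ay":[0, 0], "az":[0, 0]}' | python3 shift.py; python3 - <<'E'
from plant import arm, eyes
from h import *
import cv2
s=arm.sense();c=eyes.camera('wrist')
X=np.eye(4);X[:3,:3]=s['ee_rot'];X[:3,3]=s['eef_pos'];T=X@c['hand_eye'];print(s['eef_pos'])
np.savez('w1.npz',K=c['mtx'],T=T);cv2.imwrite('pics/w1.png',cv2.resize(c['img'][...,::-1],(768,576),interpolation=2))
E
```

```text
time_s: 1.4
eef_pos: [415.1, 31.0, 246.4]
ee_rot: [[-0.962, 0.274, 0.0], [0.274, 0.962, 0.0], [0.0, 0.0, -1.0]]
contact_force: [0.7, 0.5, -0.5]
opening: -0.2
grip_force: 0.0
time_s: 1.82
eef_pos: [506.0, -132.8, 251.2]
ee_rot: [[-0.993, 0.116, -0.0], [0.116, 0.993, 0.0], [0.0, 0.0, -1.0]]
contact_force: [0.9, 0.2, 0.5]
opening: -0.2
grip_force: 0.0
time_s: 1.98
eef_pos: [506.0, -132.1, 250.4]
ee_rot: [[-0.993, 0.122, -0.001], [0.122, 0.993, 0.001], [0.002, 0.001, -1.0]]
contact_force: [0.5, 0.4, 0.5]
opening: 0.1
grip_force: 0.0
[ 506.00433061 -132.11495878  250.39697692]
```

View pics/w1.png

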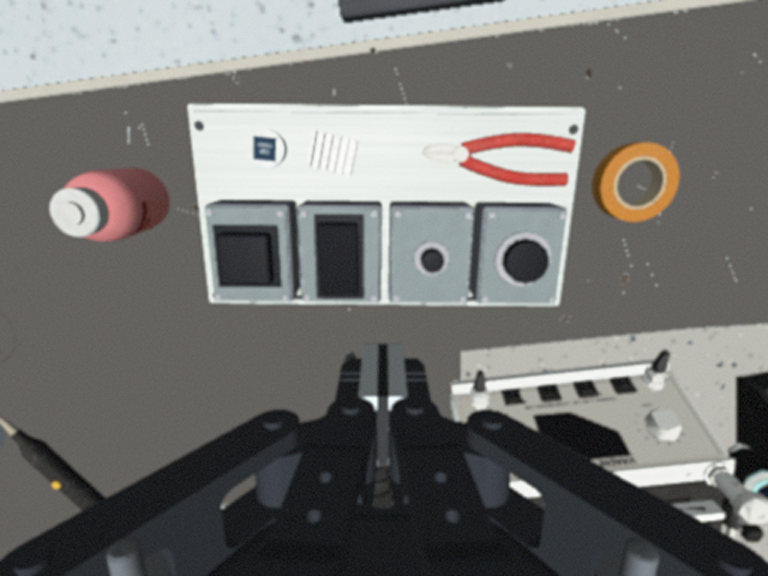

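View from the wrist (768-wide picture): key top centre at about (245,260), rocker spanning (317–362, 218–297) with its front end at the top, small button (432,260) and large button (525,261). The front ledge things lie at rows 130–190.

```bash
python3 - <<'E'
from h import *
d=np.load('w1.npz')
for n,u,v,z in[('key',245,260,66),('rock front',340,218,68),('rock back',340,298,56),('small',432,260,66),('large',525,261,66),('c1',188,105,12),('c2',584,107,12),('c3',561,306,12),('c4',209,304,12),('tin',268,149,30),('hs',333,153,30)]:
    print(n,onz(d['K'],d['T'],(u+.5)/1.5-.5,(v+.5)/1.5-.5,z).round(1))
E
```

```text
key [ 501.7 -235.8   66. ]
rock front [ 478.7 -159.5   68. ]
rock back [ 543.9 -170.4   56. ]
small [519.  -95.4  66. ]
large [528.3 -25.6  66. ]
c1 [ 382.8 -272.5   12. ]
c2 [422.9  40.7  12. ]
c3 [590.7  21.7  12. ]
c4 [ 549.7 -295.7   12. ]
tin [ 424.  -211.4   30. ]
hs [ 433.2 -161.6   30. ]
```

Scaled: 30 mm / 300 = 0.1, -11 mm / 300 = -0.0367.

```bash
echo '{"jaw":[0, 0, 0, 0, 0], "dx":[0.0167, 0.0167, 0.02, 0, 0], "dy":[-0.0367, -0.0367, -0.0333, 0, 0], "dz":[0.1, 0.1, 0.1, 0, 0], "ax":[0, 0, 0, 0, 0], "ay":[0, 0, 0, 0, 0], "az":[0, 0, 0, 0, 0]}' | python3 shift.py; python3 - <<'E'
from plant import arm, eyes
from h import *
import cv2
s=arm.sense();c=eyes.camera('wrist')
X=np.eye(4);X[:3,:3]=s['ee_rot'];X[:3,3]=s['eef_pos'];T=X@c['hand_eye']
np.savez('w2.npz',K=c['mtx'],T=T);cv2.imwrite('pics/w2.png',cv2.resize(c['img'][...,::-1],(768,576),interpolation=2))
E
```

```text
time_s: 2.45
eef_pos: [485.5, -159.7, 161.5]
ee_rot: [[-0.993, 0.12, -0.002], [0.12, 0.993, 0.001], [0.002, 0.001, -1.0]]
contact_force: [-0.4, -0.8, 0.5]
opening: 0.3
grip_force: 0.0
```

View pics/w2.png

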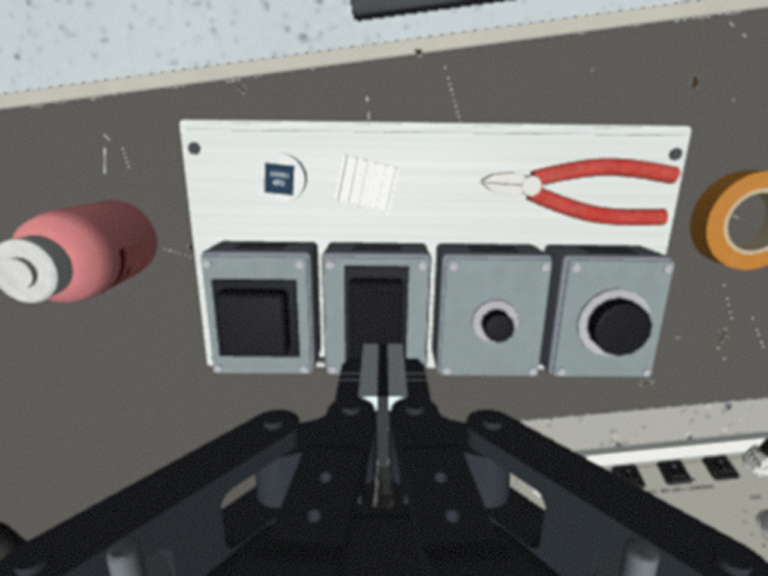

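Second view: key top about (252,322), large button top (619,327), small (498,326), rocker front edge at about (376,279). Now triangulating with the first view.

```bash
python3 - <<'E'
from h import *
a=np.load('w1.npz');b=np.load('w2.npz');s=lambda u:(u+.5)/1.5-.5
for n,p,q,z in[('key',(245,260),(252,322),66),('large',(525,261),(619,327),66),('small',(432,260),(498,326),66),('rockfront',(340,218),(376,279),68),('c1',(188,105),(180,121),12),('c2',(584,107),(691,128),12)]:
    A=np.zeros((3,3));B=np.zeros(3)
    for d,w in((a,p),(b,q)):
        o,r=ray(d['K'],d['T'],s(w[0]),s(w[1]));r/=np.linalg.norm(r);M=np.eye(3)-np.outer(r,r);A+=M;B+=M@o
    print(n,np.linalg.solve(A,B).round(1),onz(b['K'],b['T'],s(q[0]),s(q[1]),z).round(1))
E
```

```text
key [ 505.7 -242.6   47.3] [ 498.8 -236.2   66. ]
large [529.7 -24.2  61.2] [527.3 -26.6  66. ]
small [519.9 -95.1  62.4] [518.3 -95.9  66. ]
rockfront [ 478.4 -160.2   75. ] [ 481.2 -162.1   68. ]
c1 [ 381.1 -277.8   -1.4] [ 382.3 -272.3   12. ]
c2 [423.5  38.9  15.5] [424.3  41.   12. ]
```

Scaled: 30 mm / 300 = 0.1, 15 mm / 300 = 0.05.

```bash
echo '{"jaw":[0, 0, 0, 0, 0], "dx":[0, 0, 0, 0, 0], "dy":[-0.0033, -0.0033, 0, 0, 0], "dz":[0.1, 0.1, 0.05, 0.0167, 0], "ax":[0, 0, 0, 0, 0], "ay":[0, 0, 0, 0, 0], "az":[0, 0, 0, 0, 0]}' | python3 shift.py; echo '{"jaw":[0, 0, 0, 0, 0], "dx":[0, 0, 0, 0, 0], "dy":[0, 0, 0, 0, 0], "dz":[0.0133, 0.0133, 0.0133, 0.0133, 0], "ax":[0, 0, 0, 0, 0], "ay":[0, 0, 0, 0, 0], "az":[0, 0, 0, 0, 0]}' | python3 shift.py
```

```text
time_s: 2.92
eef_pos: [486.6, -162.3, 82.2]
ee_rot: [[-0.993, 0.119, 0.001], [0.119, 0.993, -0.0], [-0.001, -0.0, -1.0]]
contact_force: [-0.2, -0.3, 0.7]
opening: 0.4
grip_force: 0.0
time_s: 3.33
eef_pos: [485.8, -162.7, 65.1]
ee_rot: [[-0.993, 0.119, -0.0], [0.119, 0.993, -0.0], [0.0, -0.0, -1.0]]
contact_force: [-0.4, 0.3, 0.1]
opening: -0.0
grip_force: 0.0
```

Scaled: 2 mm / 300 = 0.0067.

```bash
echo '{"jaw":[0, 0, 0], "dx":[0, 0, 0], "dy":[0, 0, 0], "dz":[0.0067, 0.0067, 0], "ax":[0, 0, 0], "ay":[0, 0, 0], "az":[0, 0, 0]}' | python3 shift.py; echo '{"jaw":[0, 0, 0], "dx":[0, 0, 0], "dy":[0, 0, 0], "dz":[0.0067, 0.0067, 0], "ax":[0, 0, 0], "ay":[0, 0, 0], "az":[0, 0, 0]}' | python3 shift.py
```

```text
time_s: 3.58
eef_pos: [485.5, -162.6, 61.1]
ee_rot: [[-0.993, 0.119, -0.001], [0.119, 0.993, 0.0], [0.001, 0.0, -1.0]]
contact_force: [-1.5, 0.6, 1.0]
opening: -0.1
grip_force: 0.8
time_s: 3.83
eef_pos: [485.8, -162.8, 59.6]
ee_rot: [[-0.993, 0.119, 0.001], [0.119, 0.993, -0.001], [-0.001, -0.001, -1.0]]
contact_force: [-10.2, 3.3, 29.0]
opening: 0.1
grip_force: 15.0
```

Hard stop at z = 59.6 with 29 N, which is the height expected for the rocker fully over. Now lift, move over the large button, and look.

Scaled: 35 mm / 300 = 0.1167, -25 mm / 300 = -0.0833.

```bash
echo '{"jaw":[0, 0, 0, 0, 0], "dx":[0, 0, -0.02, -0.02, -0.0233], "dy":[0, 0, 0.1167, 0.1167, 0.1167], "dz":[-0.0667, -0.0833, 0, 0, 0], "ax":[0, 0, 0, 0, 0], "ay":[0, 0, 0, 0, 0], "az":[0, 0, 0, 0, 0]}' | python3 shift.py; echo '{"jaw":[0, 0, 0], "dx":[-0.0233, 0, 0], "dy":[0.12, 0, 0], "dz":[0, 0, 0], "ax":[0, 0, 0], "ay":[0, 0, 0], "az":[0, 0, 0]}' | python3 shift.py; python3 - <<'E'
from plant import arm, eyes
from h import *
import cv2
s=arm.sense();c=eyes.camera('wrist')
cv2.imwrite('pics/w3.png',cv2.resize(c['img'][...,::-1],(768,576),interpolation=2))
X=np.eye(4);X[:3,:3]=s['ee_rot'];X[:3,3]=s['eef_pos'];np.savez('w3.npz',K=c['mtx'],T=X@c['hand_eye'])
E
```

```text
time_s: 4.25
eef_pos: [517.7, -59.8, 102.7]
ee_rot: [[-0.993, 0.121, 0.002], [0.121, 0.993, -0.0], [-0.002, -0.0, -1.0]]
contact_force: [1.3, -0.8, -0.7]
opening: -0.3
grip_force: 0.0
time_s: 4.5
eef_pos: [528.9, -24.2, 102.2]
ee_rot: [[-0.993, 0.116, 0.001], [0.116, 0.993, 0.0], [-0.001, 0.0, -1.0]]
contact_force: [-0.0, -0.6, 0.1]
opening: 0.3
grip_force: 0.0
```

View pics/w3.png

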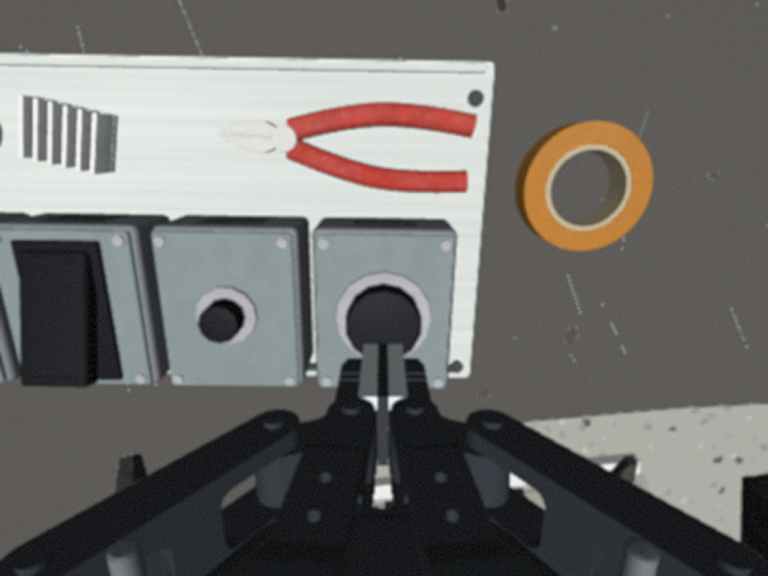

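The rocker is tipped, with its rear end now raised. The large button at (383,320) is in line with the fingers. Pressing now: home is expected at z = 58.

Scaled: 20 mm / 300 = 0.0667, 10 mm / 300 = 0.0333.

```bash
python3 -c "
from h import *
d=np.load('w3.npz');print(onz(d['K'],d['T'],255.2,213,66))"; echo '{"jaw":[0, 0, 0, 0, 0], "dx":[0, 0, 0, 0, 0], "dy":[0, 0, 0, 0, 0], "dz":[0.0667, 0.0333, 0.0133, 0.01, 0], "ax":[0, 0, 0, 0, 0], "ay":[0, 0, 0, 0, 0], "az":[0, 0, 0, 0, 0]}' | python3 shift.py; echo '{"jaw":[0, 0, 0, 0, 0], "dx":[0, 0, 0, 0, 0], "dy":[0, 0, 0, 0, 0], "dz":[0.01, 0.0067, 0.0067, 0, 0], "ax":[0, 0, 0, 0, 0], "ay":[0, 0, 0, 0, 0], "az":[0, 0, 0, 0, 0]}' | python3 shift.py
```

```text
[526.16970293 -23.11300467  66.        ]
time_s: 4.97
eef_pos: [528.3, -26.4, 65.1]
ee_rot: [[-0.993, 0.12, -0.001], [0.12, 0.993, 0.0], [0.001, 0.0, -1.0]]
contact_force: [-0.2, -0.4, -0.1]
opening: -0.2
grip_force: 0.0
time_s: 5.38
eef_pos: [528.5, -25.7, 58.3]
ee_rot: [[-0.993, 0.119, 0.0], [0.119, 0.993, 0.0], [0.0, 0.0, -1.0]]
contact_force: [0.2, -0.2, 1.2]
opening: -0.3
grip_force: 0.2
```

Scaled: 1 mm / 300 = 0.0033, 0.5 mm / 300 = 0.0017.

```bash
echo '{"jaw":[0, 0, 0, 0], "dx":[0, 0, 0, 0], "dy":[0, 0, 0, 0], "dz":[0.0033, 0.0017, 0, 0], "ax":[0, 0, 0, 0], "ay":[0, 0, 0, 0], "az":[0, 0, 0, 0]}' | python3 shift.py
```

```text
time_s: 5.72
eef_pos: [528.5, -25.7, 58.0]
ee_rot: [[-0.993, 0.119, 0.001], [0.119, 0.993, -0.0], [-0.001, -0.0, -1.0]]
contact_force: [-4.9, 0.3, 12.1]
opening: 0.2
grip_force: 6.2
```

Firm stop at 58.0 with 12 N, so the button is home. On to the key.

```bash
echo '{"jaw":[0, 0, 0, 0, 0], "dx":[0, 0, 0, 0, 0], "dy":[0, 0, -0.1167, -0.1167, -0.1167], "dz":[-0.0667, -0.1, 0, 0, 0], "ax":[0, 0, 0, 0, 0], "ay":[0, 0, 0, 0, 0], "az":[0, 0, 0, 0, 0]}' | python3 shift.py; echo '{"jaw":[0, 0, 0, 0, 0], "dx":[0.0033, 0.0033, 0.0033, 0, 0], "dy":[-0.12, -0.12, -0.1167, 0, 0], "dz":[0, 0, 0, 0, 0], "ax":[0, 0, 0, 0, 0], "ay":[0, 0, 0, 0, 0], "az":[0, 0, 0, 0, 0]}' | python3 shift.py; python3 - <<'E'
from plant import arm, eyes
from h import *
import cv2
s=arm.sense();c=eyes.camera('wrist')
cv2.imwrite('pics/w4.png',cv2.resize(c['img'][...,::-1],(768,576),interpolation=2))
X=np.eye(4);X[:3,:3]=s['ee_rot'];X[:3,3]=s['eef_pos'];np.savez('w4.npz',K=c['mtx'],T=X@c['hand_eye'])
E
```

```text
time_s: 6.13
eef_pos: [515.7, -130.8, 107.3]
ee_rot: [[-0.993, 0.118, 0.001], [0.118, 0.993, -0.0], [-0.001, -0.0, -1.0]]
contact_force: [1.3, 0.2, 0.1]
opening: -0.1
grip_force: 0.0
time_s: 6.55
eef_pos: [499.7, -237.2, 106.5]
ee_rot: [[-0.992, 0.122, -0.0], [0.122, 0.992, 0.001], [0.0, 0.0, -1.0]]
contact_force: [-0.1, 0.9, -0.4]
opening: -0.1
grip_force: 0.0
```

View pics/w4.png

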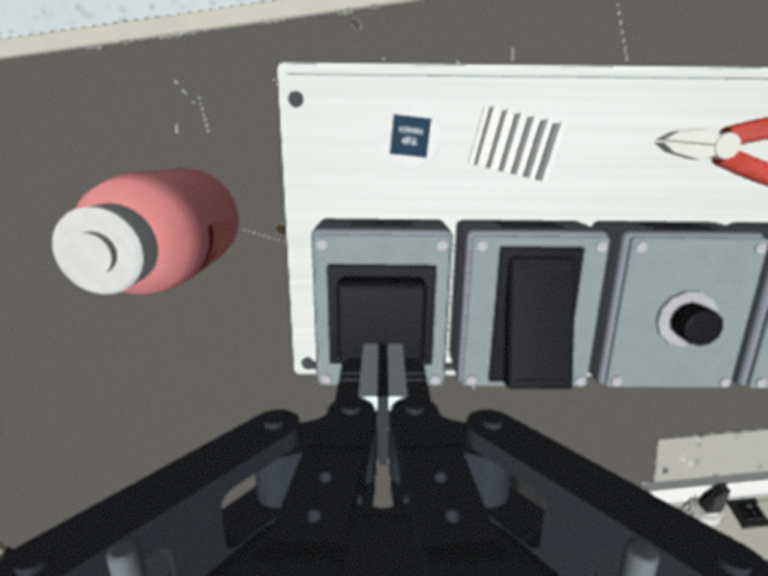

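The rocker at (540,320) is fully tipped, the small button at (697,324) is up, and the key at about (381,320) is lined up under the fingers. Pressing it to about 59.

Scaled: 20 mm / 300 = 0.0667, 15 mm / 300 = 0.05.

```bash
echo '{"jaw":[0, 0, 0, 0, 0], "dx":[0, 0, 0, 0, 0], "dy":[0, 0, 0, 0, 0], "dz":[0.0667, 0.05, 0.0167, 0.01, 0.01], "ax":[0, 0, 0, 0, 0], "ay":[0, 0, 0, 0, 0], "az":[0, 0, 0, 0, 0]}' | python3 shift.py; echo '{"jaw":[0, 0, 0, 0, 0], "dx":[0, 0, 0, 0, 0], "dy":[0, 0, 0, 0, 0], "dz":[0.0067, 0.0033, 0, 0, 0], "ax":[0, 0, 0, 0, 0], "ay":[0, 0, 0, 0, 0], "az":[0, 0, 0, 0, 0]}' | python3 shift.py
```

```text
time_s: 7.02
eef_pos: [500.5, -235.1, 61.2]
ee_rot: [[-0.993, 0.118, 0.0], [0.118, 0.993, 0.0], [-0.0, 0.0, -1.0]]
contact_force: [-0.4, 1.5, 3.0]
opening: 0.1
grip_force: 1.5
time_s: 7.43
eef_pos: [500.6, -235.4, 59.0]
ee_rot: [[-0.993, 0.119, 0.001], [0.119, 0.993, -0.0], [-0.001, 0.0, -1.0]]
contact_force: [-0.9, 4.6, 7.1]
opening: 0.2
grip_force: 3.8
```

Scaled: 0.5 mm / 300 = 0.0017.

```bash
echo '{"jaw":[0, 0, 0, 0, 0], "dx":[0, 0, 0, 0, 0], "dy":[0, 0, 0, 0, 0], "dz":[0.0017, 0, 0, 0, 0], "ax":[0, 0, 0, 0, 0], "ay":[0, 0, 0, 0, 0], "az":[0, 0, 0, 0, 0]}' | python3 shift.py; python3 -c "
from plant import arm, eyes
print(arm.job_done())"
```

```text
time_s: 7.85
eef_pos: [500.6, -235.5, 58.9]
ee_rot: [[-0.993, 0.119, 0.002], [0.119, 0.993, -0.0], [-0.002, -0.0, -1.0]]
contact_force: [-2.3, 5.2, 12.0]
opening: -0.1
grip_force: 5.8
the job is handed in; nothing more can be done
None
```

I tipped the rocker over, pushed the large button home and handed the job in at 7.85 s with the fingertips holding the square key down at about 12 N; positions and forces fit all three, but no verdict came back.

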